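# Put the right jar on the stirrer and fit its temperature probe

## Robot

A 6-joint arm with a two-finger parallel gripper is mounted at the origin on the work surface. World frame = base frame: x ahead of the robot, y to its left, z up, the work surface at z = 0. Lengths are in mm, angles in rad, forces in N, time in s.
With the tool pointing down it reaches from about 400 to 925 mm from the base axis. Payload 12.5 kg.
Tool frame: the origin (TCP) lies at the centre of the arm's flange, where the gripper is bolted on; the fingertips stand 190 mm ahead of it and the grasp point (between the pads) lies env.grip_point_offset ahead of it (env.grip_point_offset is the distance from the TCP to the grasp point, in mm); z points along the fingers, x is the direction in which the jaws open and shut, and the axes are right-handed (so a half turn about z gives the same grasp; the last joint's range is limited). The gripper opens to 95 mm and grips with 3 to 60 N. Pads are 20 mm wide; open, the fingers measure 119 mm over their backs; the gripper's body (75 mm by 180 mm) begins 59 mm behind the grasp point.
Start: joints at [1.004, 0.491, 1.559, -0, 1.092, -0.106], TCP at [277.893, 559.822, 404.761] pointing down, gripper open.
Joint ranges: [-3.1, 3.1], [-0.84, 2.19], [0.05, 2.79], [-1.13, 4.28], [0.06, 2.93], [-2.69, 2.69]. Speed limits (rad/s): [2.22, 2.22, 2.79, 3.14, 3.14, 3.14].

## Interface

Orientations are given as [roll, pitch, yaw] about the fixed x, y, z axes, in that order (R = Rz(yaw) Ry(pitch) Rx(roll)).
In Python, from cell import state, read_camera, camera_model, job_done, env gives the robot as it stands.
- The arm moves only by the tool arm_command, never from a script. Its argument "steps" is a list of rows, each a list of 6 numbers: the shift along the tool's x, y, z in cm, then the turn, a rotation vector about the tool's x, y, z in degrees. In form: [[dx, dy, dz, rx, ry, rz], ...]. A call has 1 to 12 rows; each row is the pose to reach, as a shift and turn from the pose commanded when the call began, along the tool's axes at that moment; what a row does not reach only later rows make up. A row lasts 1/12 s, in which the tool goes at most 41.7 mm and 7.16 degrees, less where a joint would pass 70% of its speed; a pose out of reach is approached as far as the arm can. A call with a gripper value outside its range is refused whole. "jaw" is the finger opening in cm, from 0 to 9.51, set as the call begins (left out, the last holds). The fingers move at their own pace and stop on an object; the grip force is fixed at half the most. Time passes only in rows, so rows that repeat a pose let the fingers close. It gives the time, the measured TCP pose, the force and the opening at its end, in the units of the state.
- state(): the state, without advancing time (a new reading comes with each control period).
- read_camera(name): name is "scene" or "side" or "wrist"; returns the picture (400x640x3 uint8, red, green, blue); there is no depth.
- camera_model(name): a dict with "K" (3x3 intrinsics, pixels), "xyz" and "rotation" of the camera in the world. Camera axes: x right, y up, looking along -z (the intrinsics and any distortion apply to the point x, -y, -z); pixel columns grow to the right and rows downward; lengths in mm; the calibration is good to about 2 mm. The wrist camera is an equidistant fisheye: a pixel r from the principal point sees the ray r / f radians off the axis. A picture is of the moment at which its call begins: read the wrist's pose just before it. camera_model takes no time and is no camera call; for the wrist camera it gives the pose at the moment of the call.
- job_done(): hands the job in, once; it reports no verdict.
The state is a dict: "t": time; "joints": joint angles; "qvel": joint speeds; "tau": joint torques, N m; "eef_pos": TCP position; "tcp_rot": TCP orientation; "ft_force": force on the tool from outside, world axes, zero at the start; "moment": the same for the moment, N m; "opening": opening from 0.0 (shut) to 1.0 (fully open).
Only numpy, scipy, OpenCV 4.12 (cv2) and the standard library are available. Lean on these libraries where they do the work, as an engineer would, in place of code of your own. Each camera call takes 0.05 s, during which the arm holds its last target. There are 200 camera calls.

## Task

Swap the two lidded jars, so that the one with the hole in its lid stands upright in the middle of the stirrer's round plate and the plain one upright in the middle of the cork coaster; the rubber mat is free for parking a jar meanwhile. Then take the temperature probe from the wooden rack, put its stem down through the hole in the lid until the handle's collar rests on the lid, and let go. Keep the jars upright all along, and leave the test tubes and all other things where they are.

Things in the scene. Friction and masses are not known exactly. Their poses are not given: they have to be found in the camera images.
- holed_jar: Upright clear-glass jar, 60 mm diameter, 100 mm tall in all, about 0.3 kg; its top 12 mm is a grey lid (62 mm diameter) with one round 14 mm hole through its middle, the jar below being hollow down to 6 mm above its underside. Starts on the cork coaster. Origin: centre of the underside; z up.
- lid_hole (a point): Centre of the hole at the top face of the holed jar's lid, 100 mm above the jar's underside; z up along the jar. Moves with the jar.
- plain_jar: Upright clear-glass jar, 60 mm diameter, 85 mm tall in all, about 0.3 kg; its top 13 mm is a plain grey lid (62 mm diameter) without a hole. Starts on the stirrer. Origin: centre of the underside; z up.
- stirrer_plate (a point): Centre of the round flat aluminium plate (100 mm diameter) on top of the magnetic stirrer, at the plate's surface, 45 mm above the table. The stirrer is a white box, about 140 x 115 mm, fixed to the table.
- coaster_top (a point): Centre of the top face of the cork coaster, a disc 100 mm in diameter and 10 mm thick, fixed to the table.
- mat: Thin black rubber mat, 100 x 100 x 3 mm, fixed flat on the table and empty: a free place to park a jar for the moment. Origin: centre of its underside.
- probe: Temperature probe, about 60 g, hanging upright in a rack hole: black cylindrical handle, 18 mm diameter, 50 mm tall, with a 20 mm collar at its foot, over a straight steel stem, 10 mm diameter, 85 mm long, tapering over its last 10 mm to a 4 mm tip. Origin: on the axis at the underside of the collar; z up through the handle (handle 0 to +50 mm, stem to -85 mm).
- probe_tip (a point): The lower end of the probe's stem, 85 mm below the body's origin.
- rack: Light wooden rack fixed to the table, 56 mm (its x) by 150 mm (its y), top 105 mm above the table, with three 13 mm through holes along its y at -45, 0 and +45 mm. The probe hangs in any one, its collar on the rack top, and must be lifted over 85 mm to come out; test tubes hang in the other two. Origin: centre of its underside.
- tube_a: Glass test tube hanging in the rack by its rim (18 mm diameter, 6 mm high, standing on the rack's top); stem 11 mm diameter, 80 mm long. Leave it there. Origin: on the axis at the underside of the rim.
- tube_b: A second test tube, just like the first, in another hole. Leave it there.
- beaker_a: Empty glass beaker, 64 mm diameter, 75 mm tall, standing to the left; a bystander. Origin: centre of its underside.
- beaker_b: Empty glass beaker, 56 mm diameter, 65 mm tall, standing to the right; a bystander. Origin: centre of its underside.
- scoop: Steel spoon-shaped scoop, 180 mm long, lying on the table at the left near the robot; a bystander. Origin: under its middle.
Mind the look-alikes: they are no part of the job. Several things have the shape of the probe; the one meant has the colours described above.

How it is judged:
By the outcome, as a careful person would: the job done as asked, in the order asked, and still so for the second after the job is handed in, with the robot touching nothing.
It also fails if it takes over 72 s, if anything falls off the work surface, if the arm or the gripper's body presses on something with over 40 N, if the wrist force passes 120 N, or if a joint passes its speed limit or range.

## Working session

There is one attempt and no reset: what is moved stays moved. The work goes in short steps, Python scripts to look and compute and a tool call to move; the robot and the scene stay as the last step left them, time stands still between calls to the robot, and variables do not carry over. Pictures are saved under pics/ and viewed, about 8 in all and at most 12, crops included, and the job is handed in when it is done.

Besides the shell and the picture viewer there is one more tool, called by a JSON object that holds its "api" and its "payload". arm_command: Moves the arm, as the interface text tells. Its arguments: {"type":"object","properties":{"steps":{"type":"array"},"jaw":{"type":"number"}},"required":["steps"]}

```bash
mkdir -p pics; ls; python3 - <<'E'
from cell import *
import cv2,numpy as np
print(state()); print(env.grip_point_offset)
for n in("scene","side","wrist"):
    print(n,camera_model(n)); im=read_camera(n); cv2.imwrite(f"pics/{n}0.png",im[...,::-1])
E
```

```text
pics
{'t': 0.0, 'joints': array([ 1.00442154e+00,  4.91570739e-01,  1.55946251e+00, -1.23760981e-05,
        1.09165498e+00, -1.05606174e-01]), 'qvel': array([ 0.00270485,  0.00010119, -0.00031523, -0.00050768, -0.00089568,
       -0.00028419]), 'tau': array([-3.39890736e-03, -6.12636065e+01, -2.58174419e+01,  6.91151619e-02,
        4.82896809e-02, -1.18875128e-04]), 'eef_pos': array([277.86503053, 559.80092361, 404.1501792 ]), 'tcp_rot': array([-3.14148808e+00,  1.09063447e-03,  1.11003348e+00]), 'ft_force': array([0.04264066, 0.3596386 , 0.02297148]), 'moment': array([-0.00293803,  0.00970339, -0.01179601]), 'opening': 1.0038889648562435}
171.3
scene {'K': array([[462.53869388,   0.        , 310.65545684],
       [  0.        , 462.53869388, 198.74182423],
       [  0.        ,   0.        ,   1.        ]]), 'xyz': array([1003.00110314,  816.23462391,  901.39274615]), 'rotation': array([0.86357989, 0.02058599, 2.5562368 ])}
side {'K': array([[372.49690418,   0.        , 321.71939264],
       [  0.        , 372.49690418, 200.39095797],
       [  0.        ,   0.        ,   1.        ]]), 'xyz': array([ 218.38528901, -482.42341695,  797.36430339]), 'rotation': array([ 0.69648455, -0.00415599, -0.48472244])}
wrist {'K': array([[309.70691629,   0.        , 324.96155334],
       [  0.        , 309.70691629, 199.43801374],
       [  0.        ,   0.        ,   1.        ]]), 'xyz': array([202.28642913, 597.08889292, 383.71309566]), 'rotation': array([-3.00823636e-01,  5.27849843e-04,  1.11006396e+00])}
```

View pics/scene0.png

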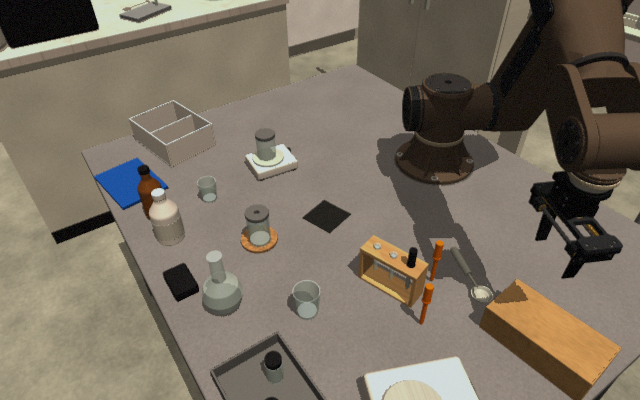

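View pics/side0.png

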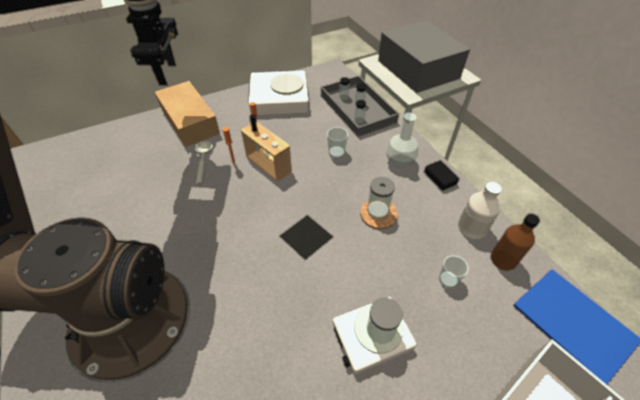

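The scene picture shows the holed jar at about (258,228) on the coaster, the plain jar at (265,146) on the stirrer and the mat at (327,216). Things that could be taken for the probe are the black handle in the rack (412,257) and two orange-handled rods, (438,250) and (427,293). Jar look-alikes are in the tray at (274,365). By the description I choose the black handle in the rack, and I'll check it in an enlarged crop.

```bash
cat > h.py <<'E'
from cell import *
import cv2,numpy as np
from scipy.spatial.transform import Rotation as R
def ray(n,u,v,cm=None):
    c=cm or camera_model(n);K=c["K"];x=(u-K[0,2])/K[0,0];y=(v-K[1,2])/K[1,1]
    if n=="wrist":
        r=np.hypot(x,y);s=np.sin(r)/max(r,1e-9);d=np.array([x*s,-y*s,-np.cos(r)])
    else: d=np.array([x,-y,-1.])
    return np.array(c["xyz"]),R.from_euler("xyz",c["rotation"]).apply(d)
def at(n,u,v,z,cm=None):
    o,d=ray(n,u,v,cm);return o+d*(z-o[2])/d[2]
def proj(n,p,cm=None):
    c=cm or camera_model(n);K=c["K"];q=R.from_euler("xyz",c["rotation"]).inv().apply(np.array(p)-c["xyz"]);x,y,z=q[0],-q[1],-q[2]
    if n=="wrist":
        r=np.hypot(x,y);t=np.arctan2(r,z)/max(r,1e-9);x,y=x*t,y*t
    else: x,y=x/z,y/z
    return K[0,0]*x+K[0,2],K[1,1]*y+K[1,2]
def crop(im,u,v,w,h,s):
    return cv2.resize(im[v:v+h,u:u+w],None,fx=s,fy=s,interpolation=cv2.INTER_CUBIC)
E
python3 - <<'E'
from h import *
a=cv2.imread("pics/scene0.png");b=cv2.imread("pics/side0.png")
t=[crop(a,350,225,66*1+34,75,4) , crop(a,235,195,50,75,4), crop(a,240,120,50,75,4)]
u=[crop(b,215,95,100,75,4),crop(b,355,165,50,75,4),crop(b,350,280,50,75,4)]
cv2.imwrite("pics/m1.png",np.vstack([np.hstack(t),np.hstack(u)]))
for n,u,v,z in [("scene",257,211,110),("side",382,185,110),("scene",265,134,130),("side",386,307,130),("scene",327,216,3),("side",306,237,3),("scene",413,250,155),("side",254,118,155),("scene",393,254,111),("scene",377,244,111)]: print(n,u,v,at(n,u,v,z).round())
E
```

```text
scene 257 211 [644.  -3. 110.]
side 382 185 [645.  -0. 110.]
scene 265 134 [ 463. -282.  130.]
side 386 307 [ 466. -278.  130.]
scene 327 216 [441.  20.   3.]
side 306 237 [438.  14.   3.]
scene 413 250 [445. 352. 155.]
side 254 118 [444. 340. 155.]
scene 393 254 [458. 307. 111.]
scene 377 244 [468. 262. 111.]
```

View pics/m1.png

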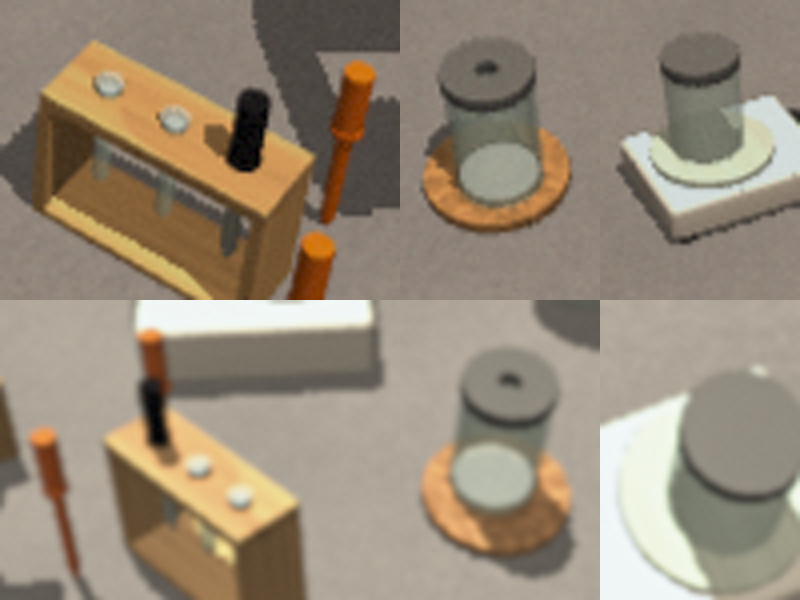

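```bash
python3 - <<'E'
from h import *
for n,u,v,z in [("scene",256.75,212.25,110),("side",382.5,185,110),("scene",259.1,239,10),("side",379,214,10),("scene",268,157,45),("scene",432,279.5,0),("side",233,163,0),("scene",422,323,0),("scene",440,242,135),("side",226,128,135),("scene",411.5,266,105),("side",254,130,105)]: print(n,u,v,z,at(n,u,v,z).round(1))
E
```

```text
scene 256.75 212.25 110 [647.3   0.7 110. ]
side 382.5 185 110 [646.5  -1.  110. ]
scene 259.1 239 10 [648.7  -3.6  10. ]
side 379 214 10 [641.9 -14.3  10. ]
scene 268 157 45 [ 462.4 -278.2   45. ]
scene 432 279.5 0 [359.3 355.    0. ]
side 233 163 0 [361.9 362.2   0. ]
scene 422 323 0 [468.2 433.2   0. ]
scene 440 242 135 [362.5 355.5 135. ]
side 226 128 135 [366.  359.6 135. ]
scene 411.5 266 105 [444.2 354.7 105. ]
side 254 130 105 [441.1 352.1 105. ]
```

View pics/wrist0.png

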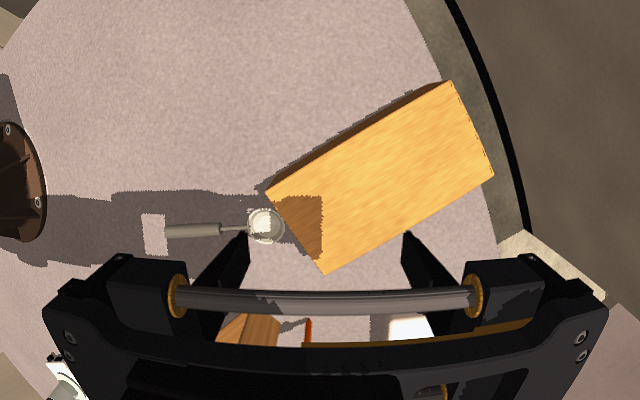

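The close crop confirms the choice: a black handle in the rack's end hole at about (444,353), with orange rods standing on the table at (360,357) and (468,433). The wrist view shows only the wooden block, the scoop at (265,225), and the gripper hiding the lower half. I'm moving to look at the holed jar and coaster from above.

{"api": "arm_command", "payload": {"steps": [[-40.04,61.03,0.5,0,0,63.6],[-40.04,61.03,0.5,0,0,63.6],[-40.04,61.03,0.5,0,0,63.6],[-40.04,61.03,0.5,0,0,63.6],[-40.04,61.03,0.5,0,0,63.6],[-40.04,61.03,0.5,0,0,63.6],[-40.04,61.03,0.5,0,0,63.6],[-40.04,61.03,0.5,0,0,63.6],[-40.04,61.03,0.5,0,0,63.6],[-40.04,61.03,0.5,0,0,63.6],[-40.04,61.03,0.5,0,0,63.6],[-40.04,61.03,0.5,0,0,63.6]], "jaw": 9.5}}

```text
t: 1.15
eef_pos: [531.0, 126.3, 401.3]
tcp_rot: [-3.141, 0.0, -0.0]
ft_force: [0.3, 0.6, -0.4]
opening: 1.0
```

{"api": "arm_command", "payload": {"steps": [[11.3,19.0,0,0,0,0],[11.3,19.0,0,0,0,0],[11.3,19.0,0,0,0,0],[11.3,19.0,0,0,0,0],[11.3,19.0,0,0,0,0],[11.3,19.0,0,0,0,0],[11.3,19.0,0,0,0,0],[11.3,19.0,0,0,0,0]]}}

```text
t: 1.82
eef_pos: [643.2, -61.9, 400.6]
tcp_rot: [-3.141, 0.001, -0.001]
ft_force: [0.0, 0.8, -0.4]
opening: 1.0
```

```bash
python3 - <<'E'
from h import *
s=state();print(s["t"],s["eef_pos"],s["tcp_rot"])
c=camera_model("wrist");im=read_camera("wrist");print({k:np.round(v,4) for k,v in c.items()})
cv2.imwrite("pics/w1.png",im[...,::-1])
print(proj("wrist",[647,0,110]),proj("wrist",[646,-5,10]))
E
```

```text
1.8167 [643.19571566 -61.90056541 400.64667442] [-3.14102323e+00  1.21172495e-03 -1.23887351e-03]
{'K': array([[309.7069,   0.    , 324.9616],
       [  0.    , 309.7069, 199.438 ],
       [  0.    ,   0.    ,   1.    ]]), 'xyz': array([643.0578,  22.1578, 380.1579]), 'rotation': array([-0.2999,  0.0009, -0.0012])}
(np.float64(330.14210935544406), np.float64(132.90442899733074)) (np.float64(327.96728592255516), np.float64(129.97119546910628))
```

View pics/w1.png

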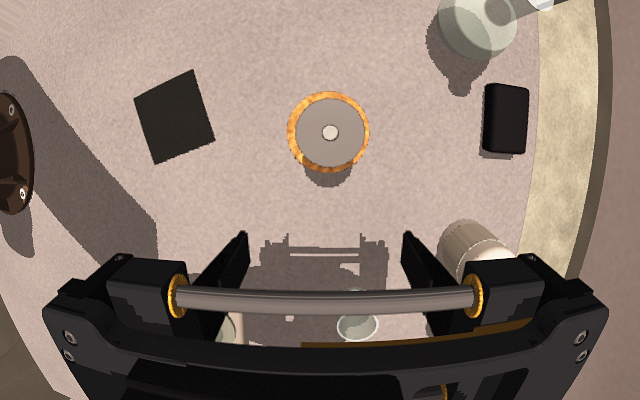

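The wrist view shows the hole at (330,133), the coaster spanning x 287–369 and y 91–171 (centre about (328,131)), and mat corners (134,99), (193,69), (215,138), (155,164).

```bash
python3 - <<'E'
from h import *
im=cv2.imread("pics/w1.png").astype(int);b,g,r=im[...,0],im[...,1],im[...,2]
m=np.uint8((r-b>60))*255;m[:80]=0;m[190:]=0;m[:,:270]=0;m[:,390:]=0
ys,xs=np.nonzero(m);pts=cv2.convexHull(np.c_[xs,ys].astype(np.float32))[:,0]
P=np.array([at("wrist",u,v,10)[:2] for u,v in pts]);print(cv2.minEnclosingCircle(P.astype(np.float32)), len(xs))
print("hole",at("wrist",330.3,132.7,110),"mat",np.mean([at("wrist",*p,3) for p in[(134,99),(193,69),(215,138),(155,164)]],0))
E
```

```text
((645.4229125976562, -7.6482253074646), 50.22151184082031) 1631
hole [6.47136863e+02 1.80188852e-01 1.10000000e+02] mat [442.02755059  18.60563987   3.        ]
```

{"api": "arm_command", "payload": {"steps": [[-18.0,27.0,0,0,0,0],[-18.0,27.0,0,0,0,0],[-18.0,27.0,0,0,0,0],[-18.0,27.0,0,0,0,0],[-18.0,27.0,0,0,0,0],[-18.0,27.0,0,0,0,0],[-18.0,27.0,0,0,0,0],[-18.0,27.0,0,0,0,0],[-18.0,27.0,0,0,0,0],[-18.0,27.0,0,0,0,0],[-18.0,27.0,0,0,0,0],[-18.0,27.0,0,0,0,0]]}}

```text
t: 2.87
eef_pos: [464.1, -330.0, 401.5]
tcp_rot: [-3.141, -0.0, 0.002]
ft_force: [-0.0, -0.1, -0.0]
opening: 1.0
```

```bash
python3 - <<'E'
from h import *
s=state();print(s["t"],s["eef_pos"],s["tcp_rot"])
c=camera_model("wrist");im=read_camera("wrist");print({k:np.round(v,4) for k,v in c.items()})
import pickle;pickle.dump(c,open("w2.pkl","wb"))
cv2.imwrite("pics/w2.png",im[...,::-1])
cv2.imwrite("pics/w2c.png",crop(im[...,::-1],230,50,200,150,4))
print(proj("wrist",[463,-280,130]),proj("wrist",[463,-280,45]))
E
```

```text
2.8667 [ 464.08377973 -330.04673675  401.48371955] [-3.14144175e+00 -2.21730184e-04  2.09395072e-03]
{'K': array([[309.7069,   0.    , 324.9616],
       [  0.    , 309.7069, 199.438 ],
       [  0.    ,   0.    ,   1.    ]]), 'xyz': array([ 463.7038, -246.002 ,  380.9584]), 'rotation': array([-0.3003, -0.0005,  0.0021])}
(np.float64(323.78996614983726), np.float64(148.03148414106136)) (np.float64(324.04159225412593), np.float64(137.58862918506003))
```

View pics/w2c.png

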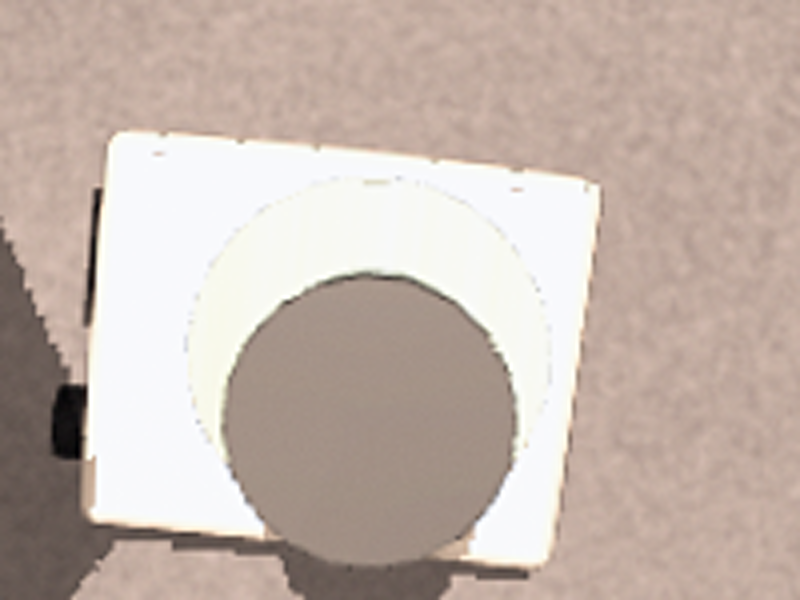

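The crop shows the lid centred at crop (369,419), full (322.3,154.8), and the plate spanning crop x 187–551 with its top at y 177.

```bash
python3 - <<'E'
from h import *;import pickle
c=pickle.load(open("w2.pkl","rb"))
f=lambda u,v:(230+u/4-.375,50+v/4-.375)
P=np.array([at("wrist",*f(u,v),45,c)[:2] for u,v in[(187,345),(551,350),(369,177),(230,240),(512,245),(203,430),(545,400)]])
from scipy.optimize import least_squares
r=least_squares(lambda q:np.hypot(*(P-q[:2]).T)-50,[463,-280]);print("plate",r.x,r.fun.round(1))
print("lid",at("wrist",*f(369,419),130,c),[at("wrist",*f(*p),130,c)[:2].round(1) for p in[(222,419),(516,419),(369,272),(369,566)]])
print(state()["eef_pos"])
E
```

```text
plate [ 460.50807769 -282.21252307] [-0.2 -0.2 -0.1 -0.1 -0.1 -0.5 -0.5]
lid [ 461.40182248 -285.15448248  130.        ] [array([ 431.2, -285. ]), array([ 491.5, -284.9]), array([ 461.4, -255.1]), array([ 461.4, -316.4])]
[ 464.14386944 -330.14564079  401.4205749 ]
```

{"api": "arm_command", "payload": {"steps": [[-0.3,-4.5,0,0,0,0],[-0.3,-4.5,0,0,0,0],[-0.3,-4.5,3,0,0,0],[-0.3,-4.5,6,0,0,0],[-0.3,-4.5,9,0,0,0],[-0.3,-4.5,11.5,0,0,0],[-0.3,-4.5,13.5,0,0,0],[-0.3,-4.5,13.5,0,0,0],[-0.3,-4.5,13.5,0,0,0]]}}

```text
t: 3.67
eef_pos: [460.9, -286.0, 266.0]
tcp_rot: [-3.14, 0.001, 0.001]
ft_force: [0.2, 0.7, 0.6]
opening: 1.002
```

{"api": "arm_command", "payload": {"steps": [[0,0,0,0,0,0],[0,0,0,0,0,0],[0,0,0,0,0,0],[0,0,0,0,0,0],[0,0,0,0,0,0],[0,0,0,0,0,0],[0,0,0,0,0,0],[0,0,0,0,0,0]], "jaw": 4.5}}

```text
t: 4.33
eef_pos: [460.5, -286.8, 266.7]
tcp_rot: [3.141, -0.001, -0.0]
ft_force: [0.9, 0.2, 5.8]
opening: 0.646
```

{"api": "arm_command", "payload": {"steps": [[0,0,0,0,0,0],[0,0,0,0,0,0],[0,0,-1,0,0,0],[0,0,-2.5,0,0,0],[0,0,-5,0,0,0],[0,0,-6,0,0,0],[0,0,-6,0,0,0],[0,0,-6,0,0,0],[0,0,-6,0,0,0]]}}

```text
t: 5.08
eef_pos: [460.1, -286.6, 325.3]
tcp_rot: [-3.141, 0.001, -0.0]
ft_force: [0.2, 0.3, -5.0]
opening: 0.647
```

{"api": "arm_command", "payload": {"steps": [[-0.1,-1.5,0,0,0,0],[-0.3,-4.5,0,0,0,0],[-0.5,-8,0,0,0,0],[-0.7,-12,0,0,0,0],[-1.0,-16,0,0,0,0],[-1.2,-20,0,0,0,0],[-1.5,-24,0,0,0,0],[-1.7,-27,0,0,0,0],[-1.9,-29.2,0,0,0,0],[-1.9,-30.4,0,0,0,0],[-1.9,-30.4,0,0,0,0],[-1.9,-30.4,0,0,0,0]]}}

```text
t: 6.08
eef_pos: [441.1, 17.9, 325.7]
tcp_rot: [-3.141, 0.001, 0.002]
ft_force: [-0.5, -0.1, -3.9]
opening: 0.647
```

{"api": "arm_command", "payload": {"steps": [[0,0,1.5,0,0,0],[0,0,4,0,0,0],[0,0,6.5,0,0,0],[0,0,8.5,0,0,0],[0,0,9.5,0,0,0],[0,0,9.9,0,0,0],[0,0,10.1,0,0,0],[0,0,10.1,0,0,0],[0,0,10.1,0,0,0]]}}

```text
t: 6.83
eef_pos: [441.5, 17.0, 225.8]
tcp_rot: [3.142, -0.001, -0.0]
ft_force: [-0.4, 0.6, -3.8]
opening: 0.643
```

{"api": "arm_command", "payload": {"steps": [[0,0,0.1,0,0,0],[0,0,0.2,0,0,0],[0,0,0.2,0,0,0]]}}

```text
t: 7.08
eef_pos: [441.8, 17.2, 224.4]
tcp_rot: [3.141, -0.003, 0.0]
ft_force: [-0.1, -0.8, 8.6]
opening: 0.648
```

{"api": "arm_command", "payload": {"steps": [[0,0,0,0,0,0],[0,0,0,0,0,0],[0,0,0,0,0,0],[0,0,0,0,0,0],[0,0,0,0,0,0],[0,0,0,0,0,0],[0,0,-3,0,0,0],[0,0,-7,0,0,0],[0,0,-11,0,0,0],[0,0,-12,0,0,0],[0,0,-12,0,0,0]], "jaw": 9.5}}

```text
t: 8.0
eef_pos: [441.5, 17.3, 346.1]
tcp_rot: [3.141, -0.006, 0.0]
ft_force: [0.5, 0.4, -0.6]
opening: 1.001
```

{"api": "arm_command", "payload": {"steps": [[4,0.3,0,0,0,0],[8,0.7,0,0,0,0],[12,1.1,0,0,0,0],[16,1.5,0,0,0,0],[19.5,1.7,0,0,0,0],[20.5,1.7,0,0,0,0],[20.5,1.7,0,0,0,0],[20.5,1.7,0,0,0,0],[20.5,1.7,0,0,0,0]]}}

```text
t: 8.75
eef_pos: [645.5, 0.4, 342.1]
tcp_rot: [-3.141, 0.002, 0.0]
ft_force: [-0.0, -0.8, -0.0]
opening: 1.0
```

{"api": "arm_command", "payload": {"steps": [[0.1,0,2,0,0,0],[0.1,0,5,0,0,0],[0.1,0,8,0,0,0],[0.1,0,9.9,0,0,0],[0.1,0,9.9,0,0,0],[0.1,0,9.9,0,0,0]]}}

```text
t: 9.25
eef_pos: [646.8, 0.3, 244.2]
tcp_rot: [-3.141, 0.002, -0.0]
ft_force: [0.2, 0.4, 0.8]
opening: 0.998
```

{"api": "arm_command", "payload": {"steps": [[0,0,0,0,0,0],[0,0,0,0,0,0],[0,0,0,0,0,0],[0,0,0,0,0,0],[0,0,0,0,0,0],[0,0,0,0,0,0],[0,0,0,0,0,0],[0,0,0,0,0,0],[0,0,-1,0,0,0],[0,0,-3,0,0,0],[0,0,-3,0,0,0],[0,0,-3,0,0,0]], "jaw": 4.5}}

```text
t: 10.25
eef_pos: [647.4, 0.3, 274.9]
tcp_rot: [3.142, -0.002, -0.0]
ft_force: [0.5, 0.6, -2.7]
opening: 0.636
```

{"api": "arm_command", "payload": {"steps": [[0,0,-2,0,0,0],[0,0,-5,0,0,0],[-1,1.5,-7,0,0,0],[-2.7,4.1,-7,0,0,0],[-5,7.6,-7,0,0,0],[-7.2,10.9,-7,0,0,0],[-9.4,14.2,-7,0,0,0],[-11.6,17.5,-7,0,0,0],[-13.8,20.8,-7,0,0,0],[-16,24.2,-7,0,0,0],[-17.8,26.9,-7,0,0,0],[-18.7,28.25,-7,0,0,0]]}}

```text
t: 11.25
eef_pos: [458.3, -284.8, 343.4]
tcp_rot: [-3.141, 0.001, -0.002]
ft_force: [-0.2, 0.3, -3.0]
opening: 0.64
```

{"api": "arm_command", "payload": {"steps": [[0,0,0,0,0,0],[0,0,0,0,0,0],[0,0,0,0,0,0]]}}

```text
t: 11.5
eef_pos: [460.6, -281.8, 343.7]
tcp_rot: [-3.141, 0.001, -0.0]
ft_force: [0.4, -0.2, -2.5]
opening: 0.641
```

{"api": "arm_command", "payload": {"steps": [[0,0,1.5,0,0,0],[0,0,3.5,0,0,0],[0,0,5,0,0,0],[0,0,5.9,0,0,0],[0,0,6.2,0,0,0],[0,0,6.4,0,0,0],[0,0,6.5,0,0,0],[0,0,6.5,0,0,0]]}}

```text
t: 12.17
eef_pos: [460.6, -282.1, 279.9]
tcp_rot: [3.141, -0.001, 0.0]
ft_force: [0.9, 0.3, -3.6]
opening: 0.636
```

{"api": "arm_command", "payload": {"steps": [[0,0,0.1,0,0,0],[0,0,0.2,0,0,0],[0,0,0.2,0,0,0]]}}

```text
t: 12.42
eef_pos: [460.4, -282.3, 279.6]
tcp_rot: [3.14, -0.002, 0.0]
ft_force: [-4.8, 3.1, 19.0]
opening: 0.637
```

{"api": "arm_command", "payload": {"steps": [[0,0,-0.1,0,0,0],[0,0,-0.1,0,0,0],[0,0,-0.1,0,0,0],[0,0,-0.1,0,0,0],[0,0,-0.1,0,0,0],[0,0,-0.1,0,0,0],[0,0,-3,0,0,0],[0,0,-7,0,0,0],[0,0,-9,0,0,0],[0,0,-9,0,0,0]], "jaw": 9.5}}

```text
t: 13.25
eef_pos: [460.7, -282.4, 371.4]
tcp_rot: [3.138, -0.005, 0.0]
ft_force: [-0.2, -0.2, -0.4]
opening: 0.995
```

{"api": "arm_command", "payload": {"steps": [[-0.3,-4,0,0,0,0],[-0.6,-8,0,0,0,0],[-0.8,-12,0,0,0,0],[-1.1,-16,0,0,0,0],[-1.4,-20,0,0,0,0],[-1.6,-24,0,0,0,0],[-1.9,-28,0,0,0,0],[-1.9,-29.95,0,0,0,0],[-1.9,-29.95,0,0,0,0],[-1.9,-29.95,0,0,0,0],[-1.9,-29.95,0,0,0,0]]}}

```text
t: 14.17
eef_pos: [441.5, 16.9, 366.9]
tcp_rot: [-3.142, 0.0, 0.0]
ft_force: [-0.5, 0.3, -1.2]
opening: 1.0
```

{"api": "arm_command", "payload": {"steps": [[0,0,3,0,0,0],[0,0,6,0,0,0],[0,0,9,0,0,0],[0,0,12,0,0,0],[0,0,14,0,0,0],[0,0,14.6,0,0,0],[0,0,14.6,0,0,0],[0,0,14.6,0,0,0]]}}

```text
t: 14.83
eef_pos: [441.7, 16.6, 221.7]
tcp_rot: [-3.142, 0.0, -0.001]
ft_force: [0.5, 0.4, -0.3]
opening: 0.997
```

{"api": "arm_command", "payload": {"steps": [[0,0,0,0,0,0],[0,0,0,0,0,0],[0,0,0,0,0,0],[0,0,0,0,0,0],[0,0,0,0,0,0],[0,0,0,0,0,0],[0,0,0,0,0,0],[0,0,0,0,0,0],[0,0,-1,0,0,0],[0,0,-3,0,0,0],[0,0,-3,0,0,0],[0,0,-3,0,0,0]], "jaw": 4.5}}

```text
t: 15.83
eef_pos: [441.3, 17.3, 251.4]
tcp_rot: [3.142, -0.001, 0.0]
ft_force: [-0.1, 0.1, -4.4]
opening: 0.645
```

{"api": "arm_command", "payload": {"steps": [[0,0,-1.5,0,0,0],[1,0.1,-3,0,0,0],[3.5,0.4,-3,0,0,0],[7,0.8,-3,0,0,0],[10.5,1.3,-3,0,0,0],[14,1.7,-3,0,0,0],[17,2.1,-3,0,0,0],[19.3,2.4,-3,0,0,0],[20.4,2.5,-3,0,0,0],[20.4,2.5,-3,0,0,0],[20.4,2.5,-3,0,0,0]]}}

```text
t: 16.75
eef_pos: [645.0, -7.7, 279.2]
tcp_rot: [-3.141, 0.003, -0.0]
ft_force: [-0.3, 0.8, -4.0]
opening: 0.644
```

{"api": "arm_command", "payload": {"steps": [[0,0,1.5,0,0,0],[0,0,3,0,0,0],[0,0,4.2,0,0,0],[0,0,4.7,0,0,0],[0,0,4.9,0,0,0],[0,0,4.9,0,0,0]]}}

```text
t: 17.25
eef_pos: [645.2, -7.7, 232.0]
tcp_rot: [-3.141, 0.001, 0.0]
ft_force: [0.0, 0.5, -4.0]
opening: 0.646
```

{"api": "arm_command", "payload": {"steps": [[0,0,0.1,0,0,0],[0,0,0.2,0,0,0],[0,0,0.2,0,0,0],[0,0,0.2,0,0,0]]}}

```text
t: 17.58
eef_pos: [645.4, -7.7, 230.7]
tcp_rot: [-3.142, -0.001, -0.0]
ft_force: [1.1, -0.0, -4.9]
opening: 0.642
```

{"api": "arm_command", "payload": {"steps": [[0,0,0.1,0,0,0],[0,0,0.15,0,0,0],[0,0,0.15,0,0,0]]}}

```text
t: 17.83
eef_pos: [645.4, -7.7, 228.8]
tcp_rot: [-3.142, -0.0, -0.0]
ft_force: [-0.2, 0.2, -3.9]
opening: 0.645
```

{"api": "arm_command", "payload": {"steps": [[0,0,0.1,0,0,0],[0,0,0.15,0,0,0],[0,0,0.15,0,0,0]]}}

```text
t: 18.08
eef_pos: [645.4, -7.7, 228.5]
tcp_rot: [3.142, -0.001, 0.0]
ft_force: [-3.1, 0.4, 8.7]
opening: 0.646
```

{"api": "arm_command", "payload": {"steps": [[0,0,0,0,0,0],[0,0,0,0,0,0],[0,0,0,0,0,0],[0,0,0,0,0,0],[0,0,0,0,0,0],[0,0,0,0,0,0],[0,0,-3,0,0,0],[0,0,-7,0,0,0],[0,0,-11,0,0,0],[0,0,-15,0,0,0],[0,0,-18,0,0,0],[0,0,-18,0,0,0]], "jaw": 9.5}}

```text
t: 19.08
eef_pos: [645.5, -7.7, 414.2]
tcp_rot: [3.141, -0.01, 0.0]
ft_force: [-0.3, 0.3, -0.8]
opening: 0.998
```

{"api": "arm_command", "payload": {"steps": [[-20,-30.8,0,0,0,0],[-20,-30.8,0,0,0,0],[-20,-30.8,0,0,0,0],[-20,-30.8,0,0,0,0],[-20,-30.8,0,0,0,0],[-20,-30.8,0,0,0,0],[-20,-30.8,0,0,0,0],[-20,-30.8,0,0,0,0],[-20,-30.8,0,0,0,0],[-20,-30.8,0,0,0,0],[-20,-30.8,0,0,0,0],[-20,-30.8,0,0,0,0]], "jaw": 4}}

```text
t: 20.08
eef_pos: [445.6, 300.1, 407.0]
tcp_rot: [3.141, 0.0, 0.0]
ft_force: [-0.1, -0.0, -0.1]
opening: 0.419
```

```bash
python3 - <<'E'
from h import *;import pickle
s=state();print(s["t"],s["eef_pos"],s["tcp_rot"],s["opening"])
c=camera_model("wrist");im=read_camera("wrist");pickle.dump(c,open("w3.pkl","wb"))
cv2.imwrite("pics/w3.png",im[...,::-1])
u,v=proj("wrist",[444,353,155]);print(u,v,proj("wrist",[444,353,105]))
u0,v0=int(u)-80,max(int(v)-60,0);print(u0,v0)
a=crop(im[...,::-1],u0,v0,160,120,5);
cv2.imwrite("pics/w3c.png",a)
cv2.imwrite("pics/side3.png",read_camera("side")[...,::-1]);cv2.imwrite("pics/scene3.png",read_camera("scene")[...,::-1])
E
```

```text
20.0833 [445.55617986 300.0997205  407.02958414] [3.14138233e+00 7.41831347e-05 4.72432596e-04] 0.4186359114576829
322.62044069781336 147.14641349639123 (np.float64(323.01640336937214), np.float64(139.95899393540589))
242 87
```

View pics/w3c.png

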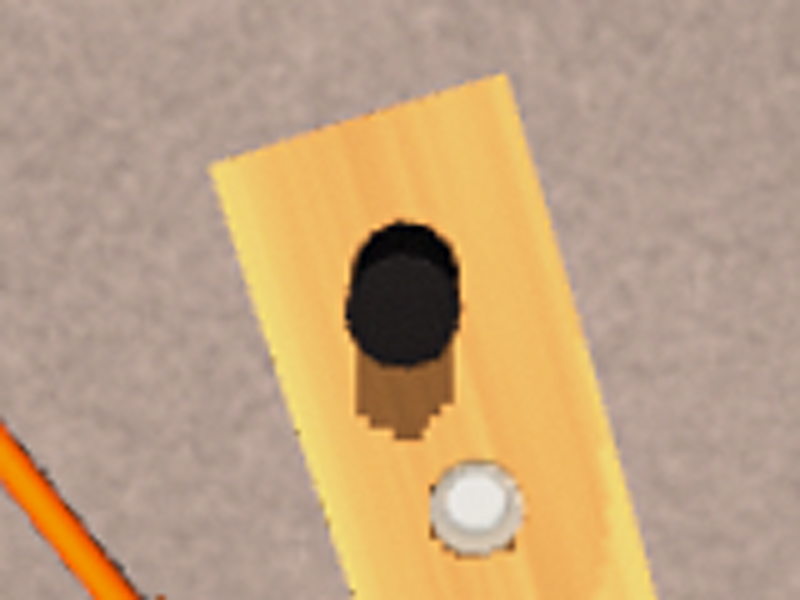

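The crop shows the black handle's top disc centred at crop (404,310), full (322.4,148.6), a tube rim at crop (477,507), and an orange rod at the lower left.

```bash
python3 - <<'E'
from h import *;import pickle
c=pickle.load(open("w3.pkl","rb"));f=lambda u,v:(242+u/5-.4,87+v/5-.4)
print(at("wrist",*f(404,310),155,c),at("wrist",*f(404,276),105,c),at("wrist",*f(477,507),111,c),state()["eef_pos"])
E
```

```text
[443.43115417 352.33264459 155.        ] [443.03638629 351.7426227  105.        ] [456.48543458 309.75454655 111.        ] [446.1031966  299.33294598 407.12099305]
```

{"api": "arm_command", "payload": {"steps": [[-0.25,-3,0,0,0,0],[-0.25,-5.2,0,0,0,0],[-0.25,-5.2,0,0,0,0],[-0.25,-5.2,0,0,0,0],[-0.25,-5.2,3,0,0,0],[-0.25,-5.2,6,0,0,0],[-0.25,-5.2,8.5,0,0,0],[-0.25,-5.2,9.9,0,0,0],[-0.25,-5.2,9.9,0,0,0],[-0.25,-5.2,9.9,0,0,0]], "jaw": 4}}

```text
t: 21.07
eef_pos: [443.4, 351.4, 308.2]
tcp_rot: [3.141, 0.001, -0.001]
ft_force: [0.7, 0.0, 0.2]
opening: 0.42
```

{"api": "arm_command", "payload": {"steps": [[0,0,0,0,0,0],[0,0,0,0,0,0],[0,0,0,0,0,0],[0,0,0,0,0,0],[0,0,0,0,0,0],[0,0,0,0,0,0],[0,0,0,0,0,0],[0,0,0,0,0,0]], "jaw": 0.8}}

```text
t: 21.73
eef_pos: [443.0, 352.3, 309.1]
tcp_rot: [-3.141, -0.001, 0.0]
ft_force: [-0.2, -2.0, 5.7]
opening: 0.176
```

{"api": "arm_command", "payload": {"steps": [[0,0,-1,0,0,0],[0,0,-3,0,0,0],[0,0,-5,0,0,0],[0,0,-7,0,0,0],[0,0,-9,0,0,0],[0,0,-11,0,0,0],[0,0,-13,0,0,0],[0,0,-15,0,0,0],[0,0,-15,0,0,0],[0,0,-15,0,0,0]]}}

```text
t: 22.57
eef_pos: [442.6, 352.2, 459.3]
tcp_rot: [-3.141, -0.002, 0.0]
ft_force: [0.2, -0.5, 0.4]
opening: 0.177
```

```bash
python3 - <<'E'
from h import *
a=read_camera("side")[...,::-1];s=read_camera("scene")[...,::-1];print(state()["eef_pos"],state()["opening"])
p=[443,352,290]
o=[]
for n,i in(("side",a),("scene",s)):
    u,v=map(int,proj(n,[443,352,215]));u0,v0=min(max(u-50,0),540),max(v-50,0);print(n,u0,v0);o.append(crop(i,u0,v0,100,100,4))
cv2.imwrite("pics/m4.png",np.hstack(o))
E
```

```text
[442.6456263  352.16055807 457.59148029] 0.17412102181638298
side 199 47
scene 367 180
```

View pics/m4.png

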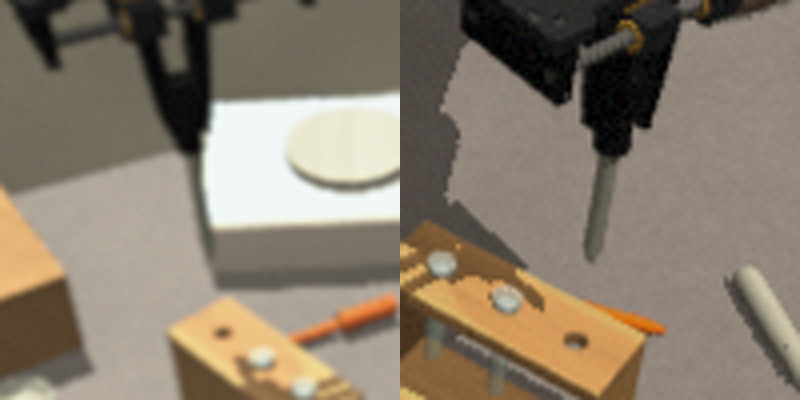

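Left (side) and right (scene): the probe is held upright by the handle, clear of the rack. However, an orange rod now lies beside the rack, at side crop (340,320). I need to know when it fell, so I'll compare with earlier frames.

```bash
python3 - <<'E'
from h import *
a=read_camera("side")[...,::-1];s=read_camera("scene")[...,::-1]
cv2.imwrite("pics/side4.png",a);cv2.imwrite("pics/scene4.png",s)
o=[[crop(cv2.imread(f"pics/{n}{k}.png"),u,v,200,150,2) for n,u,v in(("side",150,60),("scene",340,200))] for k in(3,4)]
cv2.imwrite("pics/m5.png",np.vstack([np.hstack(x) for x in o]))
E
```

```text
(no output)
```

View pics/m5.png

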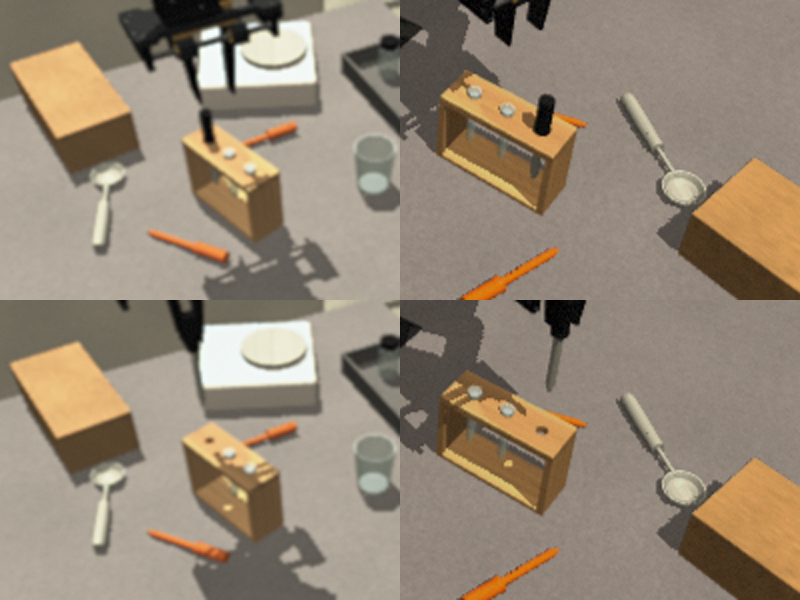

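Both rods already lay there in the t=20 frames (top row), before the gripper came to the rack, and no contact force was ever read. They toppled by themselves. The tubes are in place, so I carry the probe on.

{"api": "arm_command", "payload": {"steps": [[0.1,2,0,0,0,0],[0.2,5.5,0,0,0,0],[0.4,9.5,0,0,0,0],[0.5,13.5,0,0,0,0],[0.6,17.5,0,0,0,0],[0.7,21.5,0,0,0,0],[0.8,25.5,0,0,0,0],[0.9,29.5,0,0,0,0],[1,33.5,0,0,0,0],[1.1,37.5,0,0,0,0],[1.2,41.5,0,0,0,0],[1.3,45.0,0,0,0,0]]}}

```text
t: 23.77
eef_pos: [455.5, -100.1, 457.7]
tcp_rot: [-3.141, 0.001, -0.001]
ft_force: [0.3, -0.2, 0.3]
opening: 0.175
```

{"api": "arm_command", "payload": {"steps": [[0.1,4,0,0,0,0],[0.3,8,0,0,0,0],[0.4,12,0,0,0,0],[0.5,16,0,0,0,0],[0.5,20,0,0,0,0],[0.5,22.5,0,0,0,0],[0.5,23.7,0,0,0,0],[0.5,23.7,0,0,0,0],[0.5,23.7,0,0,0,0],[0.5,23.7,0,0,0,0]]}}

```text
t: 24.6
eef_pos: [461.0, -333.5, 458.0]
tcp_rot: [-3.141, 0.001, 0.001]
ft_force: [0.6, 0.5, -1.3]
opening: 0.178
```

```bash
python3 - <<'E'
from h import *;import pickle
s=state();print(s["t"],s["eef_pos"],s["tcp_rot"],s["opening"])
c=camera_model("wrist");im=read_camera("wrist");pickle.dump(c,open("w6.pkl","wb"))
u,v=proj("wrist",[460.5,-282.3,145]);print(u,v)
u0,v0=int(u)-80,max(int(v)-50,0);print(u0,v0)
cv2.imwrite("pics/w6c.png",crop(im[...,::-1],u0,v0,160,120,5))
E
```

```text
24.6 [ 460.98784115 -333.50131858  458.01917478] [-3.14069675e+00  5.05088516e-04  7.67184546e-04] 0.17795066961667452
324.6379215413767 141.31896216516688
244 91
```

View pics/w6c.png

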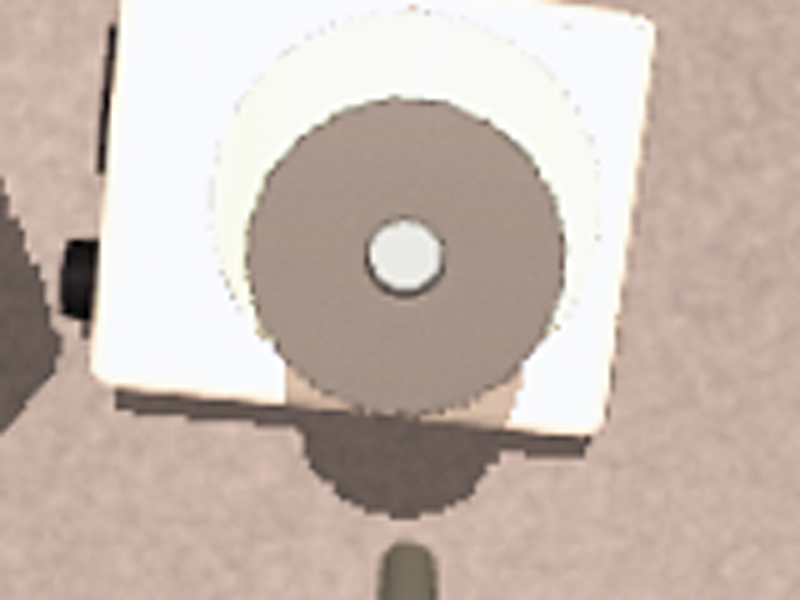

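The hole is at crop (404,257), full (324.4,142.0). The probe's tip is at crop (407,549), full (325.0,200.4).

```bash
python3 - <<'E'
from h import *;import pickle
c=pickle.load(open("w6.pkl","rb"));f=lambda u,v:(244+u/5-.4,91+v/5-.4)
print(at("wrist",*f(404,257),145,c),at("wrist",*f(405,255),145,c),"tip",at("wrist",*f(407,549),169,c),at("wrist",*f(407,549),172,c),state()["eef_pos"])
E
```

```text
[ 460.12902708 -282.97336014  145.        ] [ 460.31787365 -282.59044959  145.        ] tip [ 460.74104969 -333.31025803  169.        ] [ 460.74040738 -332.37350331  172.        ] [ 461.04943949 -333.31805673  458.28161899]
```

{"api": "arm_command", "payload": {"steps": [[-0.05,-2.5,0,0,0,0],[-0.05,-5.05,0,0,0,0],[-0.05,-5.05,0,0,0,0],[-0.05,-5.05,0,0,0,0],[-0.05,-5.05,1,0,0,0],[-0.05,-5.05,2,0,0,0],[-0.05,-5.05,2.6,0,0,0],[-0.05,-5.05,3.2,0,0,0],[-0.05,-5.05,3.8,0,0,0],[-0.05,-5.05,4.4,0,0,0],[-0.05,-5.05,4.4,0,0,0]]}}

```text
t: 25.57
eef_pos: [460.3, -284.4, 412.9]
tcp_rot: [-3.14, 0.001, -0.0]
ft_force: [0.0, 0.2, -0.2]
opening: 0.177
```

{"api": "arm_command", "payload": {"steps": [[0,-0.1,0,0,0,0],[0,-0.1,1,0,0,0],[0,-0.1,2,0,0,0],[0,-0.1,3,0,0,0],[0,-0.1,4,0,0,0],[0,-0.1,5,0,0,0],[0,-0.1,5.7,0,0,0],[0,-0.1,6.0,0,0,0],[0,-0.1,6.0,0,0,0],[0,-0.1,6.0,0,0,0]]}}

```text
t: 26.4
eef_pos: [460.5, -283.3, 354.3]
tcp_rot: [-3.142, -0.0, -0.0]
ft_force: [0.4, 0.7, -1.3]
opening: 0.178
```

{"api": "arm_command", "payload": {"steps": [[0,0,0.15,0,0,0],[0,0,0.3,0,0,0],[0,0,0.4,0,0,0],[0,0,0.4,0,0,0],[0,0,0.4,0,0,0]]}}

```text
t: 26.82
eef_pos: [460.4, -283.2, 350.4]
tcp_rot: [-3.142, -0.0, -0.0]
ft_force: [-0.5, 0.1, -0.2]
opening: 0.179
```

{"api": "arm_command", "payload": {"steps": [[0,0,0.1,0,0,0],[0,0,0.15,0,0,0],[0,0,0.15,0,0,0]]}}

```text
t: 27.07
eef_pos: [460.4, -283.2, 349.1]
tcp_rot: [3.141, -0.0, -0.0]
ft_force: [-0.1, 1.3, 2.7]
opening: 0.176
```

{"api": "arm_command", "payload": {"steps": [[0,0,0,0,0,0],[0,0,0,0,0,0],[0,0,0,0,0,0],[0,0,0,0,0,0],[0,0,0,0,0,0],[0,0,0,0,0,0],[0,0,-2,0,0,0],[0,0,-5,0,0,0],[0,0,-8,0,0,0],[0,0,-11,0,0,0],[0,0,-11,0,0,0]], "jaw": 5}}

```text
t: 27.98
eef_pos: [460.5, -283.3, 464.1]
tcp_rot: [3.137, -0.006, 0.0]
ft_force: [-0.1, 0.2, 0.3]
opening: 0.526
```

{"api": "arm_command", "payload": {"steps": [[2,-4,0,0,0,0],[4,-8,0,0,0,0],[6,-12,0,0,0,0],[8,-16,0,0,0,0],[8,-20,0,0,0,0],[8,-24,0,0,0,0],[8,-28,0,0,0,0],[8,-28,0,0,0,0],[8,-28,0,0,0,0]]}}

```text
t: 28.73
eef_pos: [540.2, -1.0, 458.6]
tcp_rot: [-3.141, 0.0, 0.004]
ft_force: [-0.3, 0.6, -0.3]
opening: 0.527
```

```bash
python3 - <<'E'
from h import *
print(state()["t"],state()["eef_pos"],state()["opening"])
a=read_camera("side")[...,::-1];s=read_camera("scene")[...,::-1]
cv2.imwrite("pics/m7.png",np.hstack([crop(a,310,160,100,240,2),crop(s,210,90,150,120,4)[:480]]))
E
```

```text
28.7333 [540.22638493  -1.03851732 458.55581272] 0.5269016766954052
```

View pics/m7.png

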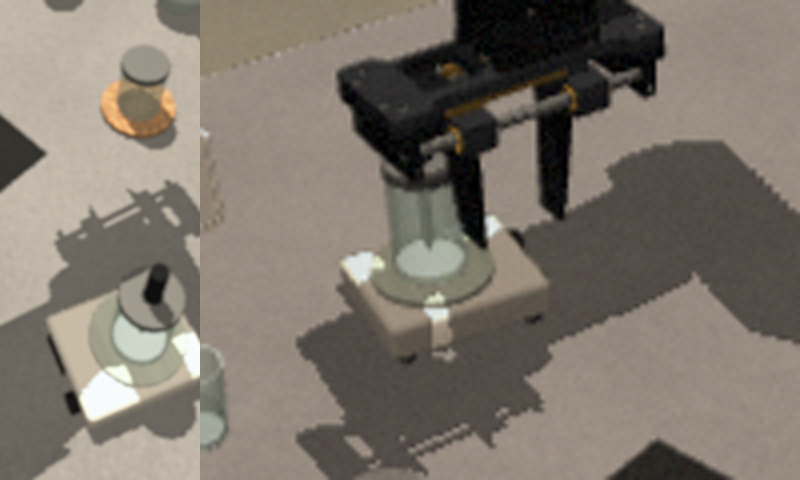

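The side view shows the black handle standing on the lid at (155,285) and the plain jar on the coaster at (143,90). The scene view shows the stem inside the jar. Everything looks seated and the gripper is clear, so I hand in.

```bash
python3 -c "
from cell import *
print(job_done())"
```

```text
the job is handed in; nothing more can be done
None
```

I swapped the two jars and put the temperature probe through the lid, then handed the job in at about 29 s of robot time. The plain jar was parked on the mat while the holed jar went onto the stirrer plate, then moved to the coaster.

**Last checks**
- **Holed jar:** the wrist camera put the lid hole at (460.2, -282.8), against a measured plate centre of (460.5, -282.2), so it is within about 1 mm.
- **Plain jar:** the gripper released it at (645.4, -7.7), against a measured coaster centre of (645.4, -7.6). The final side picture shows it upright on the coaster, but I did not measure it again from close by.
- **Probe:** the final pictures show the handle standing on the lid and the stem inside the jar. At release, the contact force was only about 3 N at the computed height, so that the collar rests on the lid was judged from that and one distant view.
- **Test tubes:** both were still in the rack after I lifted the probe out.

**What disagreed:** two orange look-alike rods stood on their tips near the rack at the start and were lying on the table by t = 20 s. That was before the gripper went down to the rack. I had flown over them earlier at about 80 mm clearance with no contact force read, so I think they toppled by themselves. I left them where they lay.

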